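# Feed a brick through the sawing jig and cam it fast

### The arm

A 7-joint arm with a two-finger parallel gripper is mounted at the origin on the work surface; the furniture and walls round the work are solid. World frame = base frame: x ahead of the robot, y to its left, z up, the work surface at z = 0. Lengths are in m, angles in rad, forces in N, time in s.
With the tool pointing down it reaches from about 0.35 to 0.9 m from the base axis. Payload 8.1 kg.
Tool frame: the origin (TCP) lies where the fingers leave the gripper's body, on its centre line; the fingertips stand 66 mm ahead of it and the grasp point (between the pads) lies 47 mm ahead of it (tcp_to_tips is the x of the fingertips in the tool frame, in m); x points along the fingers, z is the direction in which the jaws open and shut, and the axes are right-handed (so a half turn about x gives the same grasp; the last joint's range is limited). The gripper opens to 92 mm and grips with 3 to 60 N. Pads are 19 mm wide; open, the fingers measure 130 mm over their backs; the gripper's body (75 mm by 190 mm) begins 47 mm behind the grasp point.
Start: joints at [1.124, 0.434, 0.025, 1.573, -0.012, 1.134, -0.075], TCP at [0.211, -0.588, 0.292] pointing down, gripper open.
Joint ranges: [-2.62, 2.62], [-0.44, 2.09], [-1.27, 1.32], [0.08, 2.57], [-1.32, 4.46], [0.12, 2], [-2.74, 2.74]. Speed limits (rad/s): [2.22, 2.22, 3.01, 3.01, 3.14, 3.14, 3.14].

### API

Orientations are given as a unit quaternion [w, x, y, z].
In Python, from cell import * gives the robot as it stands.
- The arm moves only by the tool drive_tool, never from a script. Its argument "commands" is one flat list of numbers, 7 for each row, row after row: the finger opening in mm, from 0 to 91.8, then the shift along the tool's x, y, z in mm, then the turn, a rotation vector about the tool's x, y, z in degrees. A call has 1 to 8 rows; each row is the pose to reach, as a shift and turn from the pose commanded when the call began, along the tool's axes at that moment; what a row does not reach only later rows make up. A row lasts 1/10 s, in which the tool goes at most 50 mm and 8.59 degrees, less where a joint would pass 70% of its speed; a pose out of reach is approached as far as the arm can. A call with a gripper value outside its range is refused whole. The fingers move at their own pace and stop on an object; "grip_force" is the grip in N (left out, the last holds). Time passes only in rows, so rows that repeat a pose let the fingers close. It gives the time, the measured TCP pose, the force and the opening at its end, in the units of the state.
- observe(): the state, without advancing time (a new reading comes with each control period).
- read_camera(name): name is "scene" or "top" or "wrist"; returns the picture (400x640x3 uint8, blue, green, red); there is no depth.
- camera_params(name): a dict with "mtx" (3x3 intrinsics, pixels), "rvec" (rotation vector, rad) and "tvec" (3), from world to camera coordinates, as OpenCV has them. Camera axes: x right, y down, z forward; pixel columns grow to the right and rows downward; lengths in m; the calibration is good to about 2 mm. A picture is of the moment at which its call begins: read the wrist's pose just before it. camera_params takes no time and is no camera call; for the wrist camera it gives the pose at the moment of the call.
- close_job(): hands the job in, once; it reports no verdict.
The state is a dict: "time_s": time; "joints": joint angles; "joint_velocities": joint speeds; "joint_torque": joint torques, N m; "tcp_pos": TCP position; "tcp_rot": TCP orientation; "wrist_force": force on the tool from outside, world axes, zero at the start; "torque": the same for the moment, N m; "width": finger opening in m.
Only numpy, scipy, OpenCV 4.12 (cv2) and the standard library are available. Lean on these libraries where they do the work, as an engineer would, in place of code of your own. Each camera call takes 0.05 s, during which the arm holds its last target.

### The job

Get the brick ready for sawing: push it along the board, through the narrow throat between the two wooden cheeks, until its end is hard up against the length stop. Then push the wooden cam lever round as far as it goes so that the brick is clamped fast against the far cheek. Just push with the fingers: do not pick the brick up off the board or tip it, and leave the other things on the bench where they are.

Things in the scene. Friction and masses are not known exactly. Their poses are not given: they have to be found in the camera images.
- sawing_board: Fixed plywood board, 255 x 380 mm, 18 mm thick, carrying a brick-sawing jig. Origin at bench height under the middle of the throat's mouth, z up; at yaw 0 its axes are the world's. The brick goes in along -y. The open board before the mouth reaches to y = +235 mm, x -145 to +110 mm. Near cheek: dark wood, inner face x = -34 mm, 17 mm thick, in two pieces with the cam between them.
- far_cheek: Fixed dark wooden far cheek, opposite the cam; origin and axes of sawing_board. Inner face at x = +34 mm, 26 mm thick, so the throat is 68 mm wide. Both cheeks stand 48 mm above the board's top and run from y = 0 (mouth, inner corners rounded 8 mm) to y = -88 mm.
- throat_mouth (a point): On the board's top in the middle of the throat's mouth, 18 mm above the bench; axes of sawing_board.
- stop_face (a point): On the board's top, in the middle of the face of the fixed dark wooden length stop, 105 mm beyond the mouth (17 mm beyond the cheeks); the stop is 110 mm wide, 44 mm high. Axes of sawing_board.
- brick: Loose red brick lying on the board: 107 mm long, 64 wide, 53 high (rough edges up to 2 mm more), 0.4 to 0.8 kg. Origin in the middle of one end face. Its z axis runs level along the length to the other end, y level across the width, x up. It starts before the mouth, up to 75 mm off the throat's line and 0.45 rad askew, the origin's end away from the throat.
- brick_center (a point): The middle of the brick, 26 mm above the board's top; axes of the brick. With the brick home against the stop it lies 51 mm inside the mouth, and the brick's rear end stands 2 mm out of the mouth.
- cam_lever (a joint): Brown wooden cam lever turning level on an upright bolt at x = -62, y = -48 mm of sawing_board. 0 = open, lever along the board's -x; it turns clockwise from above to 1.57 = shut, lever along +y. Starts at 0 to 0.3; past 0.5 the cam stands in the throat. Stiff: stays where left. 1 N at its end moves it; it shifts the brick onto the far cheek and bites in the last 0.2 rad, at up to 10 N.
- lever_end (a point): Middle of the lever's round end (23 mm across), 72 mm from the bolt, 22 mm above the board's top. The lever bar is 17 mm wide; bar and end span 12 to 32 mm above the board.
- spare_wedge: Loose hardwood wedge, 36 x 120 x 28 mm, lying on the board behind the far cheek; leave it. Origin under its middle.
- rasp: Loose rasp with wooden handle, 26 x 320 x 26 mm, on the bench to the left; leave it. Origin under its middle.
- dust_brush: Loose paste brush, 36 x 198 x 15 mm, on the bench to the left; leave it. Origin under its middle.
- folding_rule: Loose folded wooden rule, 22 x 204 x 16 mm, on the bench to the right; leave it. Origin under its middle.
- enamel_mug: Loose blue enamel mug, 78 mm high, on the bench to the right; leave it. Origin at its underside.
Not all that is in view belongs to the job. Leave any green or turquoise look-alike of the brick alone.

How it is judged:
By the outcome, as a careful person would: the job done as asked, in the order asked, and still so for the second after the job is handed in, with the robot touching nothing.
It also fails if it takes over 72 s, if anything falls off the work surface, if the arm or the gripper's body presses on something with over 40 N, if the wrist force passes 120 N, or if a joint passes its speed limit or range.

## Working session

There is one attempt and no reset: what is moved stays moved. The work goes in short steps, Python scripts to look and compute and a tool call to move; the robot and the scene stay as the last step left them, time stands still between calls to the robot, and variables do not carry over. Pictures are saved under pics/ and viewed, and the job is handed in when it is done.

Besides the shell and the picture viewer there is one more tool, called after ">>>" by a JSON object that holds its "method" and its "body", one argument or row to a line. drive_tool: Moves the arm, as the interface text tells. Its arguments: {"type":"object","properties":{"commands":{"type":"array","items":{"type":"number"}},"grip_force":{"type":"number"}},"required":["commands"]}

```bash
mkdir -p pics; ls
python3 - <<'E'
from cell import *
import cv2
print(observe())
for n in("scene","top","wrist"):
    cv2.imwrite(f"pics/a_{n}.png",read_camera(n)); print(n,camera_params(n))
E
```

```text
pics
{'time_s': 0.0, 'joints': array([ 1.12439971,  0.43521465,  0.02500305,  1.5741154 , -0.01160693,
        1.13398165, -0.07512631]), 'joint_velocities': array([ 4.36921853e-04,  1.07920669e-05,  8.27583510e-04, -1.70571019e-03,
        9.96330620e-04, -1.41833776e-03, -5.46249940e-04]), 'joint_torque': array([-2.51520243e-05, -6.67864037e+01,  9.85065512e-01, -3.14471555e+01,
       -6.05015131e-02,  4.26323642e-02,  1.27686194e-04]), 'tcp_pos': array([ 0.21046614, -0.58805861,  0.29144334]), 'tcp_rot': array([ 0.57764821,  0.40741667,  0.57861473, -0.40686507]), 'wrist_force': array([ 0.62721138,  0.34676576, -0.18982117]), 'torque': array([-0.02337988, -0.02245707,  0.02543491]), 'width': 0.0919347236958866}
scene {'mtx': array([[489.52782368,   0.        , 322.82745768],
       [  0.        , 489.52782368, 194.36036164],
       [  0.        ,   0.        ,   1.        ]]), 'rvec': array([ 0.70489001, -2.65296446,  1.11494951]), 'tvec': array([0.46482264, 0.20101641, 1.5541539 ])}
top {'mtx': array([[390.24675678,   0.        , 327.25196281],
       [  0.        , 390.24675678, 200.7650499 ],
       [  0.        ,   0.        ,   1.        ]]), 'rvec': array([ 2.12181969, -2.13334795,  0.17176345]), 'tvec': array([0.05670984, 0.50009279, 1.46089809])}
wrist {'mtx': array([[305.6066578 ,   0.        , 322.20705992],
       [  0.        , 305.6066578 , 197.95284799],
       [  0.        ,   0.        ,   1.        ]]), 'rvec': array([-2.35148232,  1.65555757,  0.26069674]), 'tvec': array([-0.62500198, -0.03933307,  0.39222272])}
```

View pics/a_scene.png

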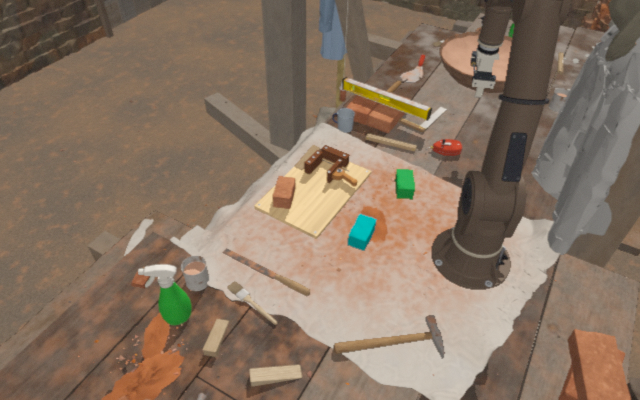

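View pics/a_top.png

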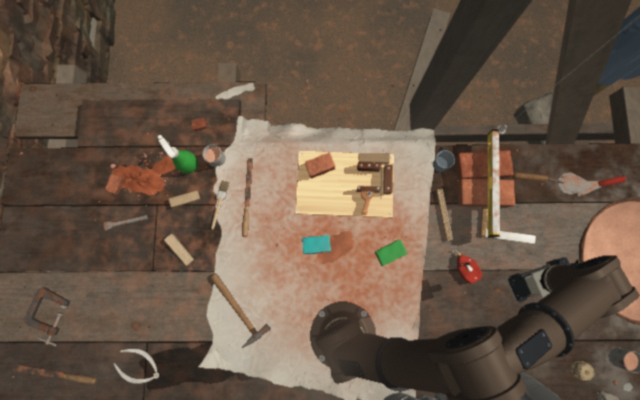

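View pics/a_wrist.png

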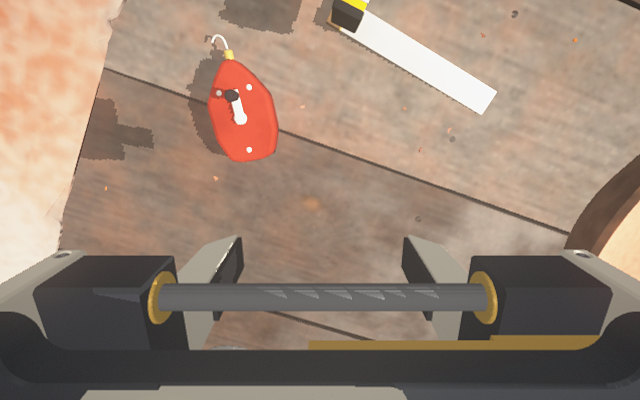

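The real brick is red, on the board: top (320,165), scene (284,192). The look-alikes are turquoise at top (317,244), green at top (391,252), and the red bricks under the level at top (486,178), which lie off the board. I choose the one on the board and check it in a crop.

Run:
```python
import cv2,numpy as np
a=cv2.imread("pics/a_top.png")[140:225,285:405]
b=cv2.imread("pics/a_scene.png")[115:240,245:385]
a=cv2.resize(a,None,fx=6,fy=6,interpolation=cv2.INTER_CUBIC)
b=cv2.resize(b,None,fx=5,fy=5,interpolation=cv2.INTER_CUBIC)[:600]
cv2.imwrite("pics/b_top.png",a);cv2.imwrite("pics/b_sc.png",b)
```

```text
(no output)
```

View pics/b_top.png

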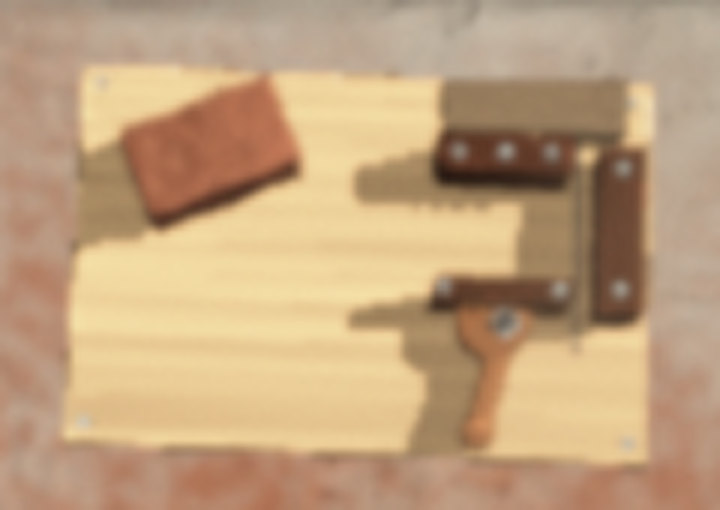

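View pics/b_sc.png

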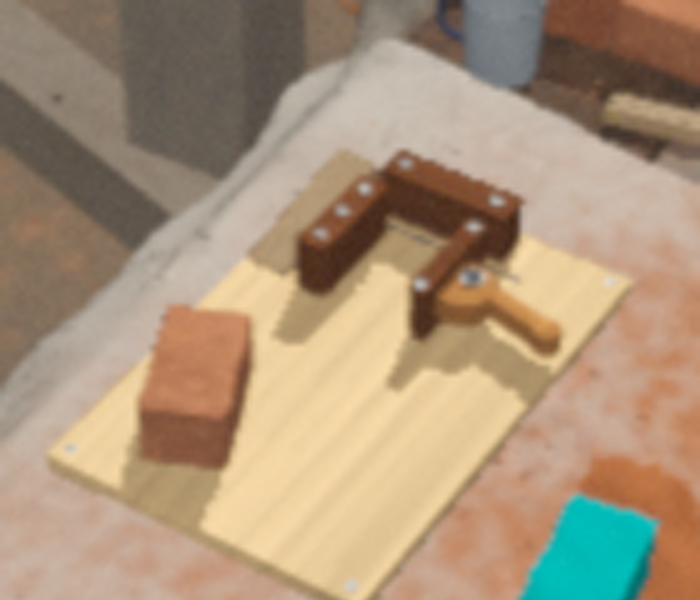

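```bash
cat > h.py <<'E'
import numpy as np,cv2
from scipy.optimize import least_squares
def ray(P,uv,z):
    K=P["mtx"];R,_=cv2.Rodrigues(P["rvec"]);t=P["tvec"]
    C=-R.T@t
    d=R.T@np.linalg.solve(K,np.array([uv[0],uv[1],1.]))
    return C+d*(z-C[2])/d[2]
def proj(P,X): return cv2.projectPoints(np.asarray(X,float).reshape(-1,1,3),P["rvec"],P["tvec"],P["mtx"],None)[0][:,0]
def rot(a): return np.array([[np.cos(a),-np.sin(a)],[np.sin(a),np.cos(a)]])
def fit(pts,loc,x0=(0.6,0,0)):
    f=lambda p:((loc@rot(p[2]).T+p[:2])-pts).ravel()
    r=least_squares(f,x0); return r.x,np.abs(r.fun).max()
def boxloc(L,W): return np.array([[W,L],[W,-L],[-W,-L],[-W,L]])/2
# board local: x,y
BL=np.array([[110,235],[110,-145],[-145,-145],[-145,235]])/1e3
def crop(n,o,s,p): return [o[0]+(p[0]+.5)/s-.5,o[1]+(p[1]+.5)/s-.5]
E
python3 - <<'E'
from cell import *; from h import *
T=camera_params("top");S=camera_params("scene")
ct=lambda p:crop(0,(285,140),6,p); cs=lambda p:crop(0,(245,115),5,p)
bt=np.array([ray(T,ct(p),.018)[:2] for p in [(80,66),(655,82),(647,464),(62,440)]])
print(bt); pb,e=fit(bt,BL);print("board",pb,e)
# brick, local like board: long along y
k=np.array([ray(T,ct(p),.071)[:2] for p in [(122,130),(268,76),(298,158),(155,215)]])
print(k);pk,e=fit(k,boxloc(.109,.066));print("brick top",pk,e)
k2=np.array([ray(S,cs(p),.071)[:2] for p in [(143,408),(172,308),(248,316),(234,418)]])
print(k2);pk2,e=fit(k2,boxloc(.109,.066));print("brick scene",pk2,e)
print("bolt",ray(T,ct((504,321)),.055),"leverend",ray(T,ct((477,433)),.05))
print("bolt expected",rot(pb[2])@[-.062,-.048]+pb[:2])
for pp in (pk,pk2): print("brick in board",rot(pb[2]).T@(pp[:2]-pb[:2]),pp[2]-pb[2])
# check scene board: corner
for c in BL: 
    q=rot(pb[2])@c+pb[:2]; print("scene crop px",(proj(S,[q[0],q[1],.018])[0]-[245,115])*5)
for c in [(34,0),(34,-88),(60,0),(-34,0),(-34,-88)]:
    q=rot(pb[2])@(np.array(c)/1e3)+pb[:2]; print(c,"top crop",(proj(T,[q[0],q[1],.066])[0]-[285,140])*6,"sc",(proj(S,[q[0],q[1],.066])[0]-[245,115])*5)
E
```

```text
[[ 0.70976591  0.17100017]
 [ 0.69574885 -0.2123924 ]
 [ 0.43946059 -0.19864034]
 [ 0.45741648  0.18062962]]
board [ 0.59114066 -0.06056369 -0.04314695] 0.002218961371857564
[[0.65055757 0.1390555 ]
 [0.68578418 0.04514963]
 [0.63121209 0.02624379]
 [0.59441221 0.117706  ]]
brick top [0.64049151 0.08203873 0.36482892] 0.006892182011371404
[[0.64572207 0.14060365]
 [0.68276188 0.04800226]
 [0.63289526 0.02818885]
 [0.5884045  0.11793118]]
brick scene [0.63744593 0.08368149 0.40930509] 0.007638606943312531
bolt [ 0.52721641 -0.10463713  0.055     ] leverend [ 0.45580616 -0.0863509   0.05      ]
bolt expected [ 0.52712795 -0.10584474]
brick in board [0.04315397 0.14459838] 0.40797587071956115
brick in board [0.04004036 0.14610824] 0.45245204111732773
scene crop px [ 41.64800233 452.39998189]
scene crop px [340.84462827 157.49600717]
scene crop px [630.7050877  276.52854178]
scene crop px [356.5206993  606.18322979]
(34, 0) top crop [433.17248389 165.77308883] sc [321.52876789 249.2666103 ]
(34, -88) top crop [570.58957828 170.56206534] sc [386.18606695 183.37707431]
(60, 0) top crop [434.20678938 126.54897233] sc [291.27757156 236.31032712]
(-34, 0) top crop [430.43843646 269.45676471] sc [402.20803914 283.82073084]
(-34, -88) top crop [568.91740405 274.38533692] sc [465.33118441 215.97888556]
```

```bash
cat >> h.py <<'E'
from scipy.spatial.transform import Rotation as Ro
BP=np.array([0.59114,-0.06056,-0.04315])
def b2w(x,y): return rot(BP[2])@np.array([x,y])+BP[:2]
def w2b(p): return rot(BP[2]).T@(np.asarray(p)[:2]-BP[:2])
def q2R(q): return Ro.from_quat([q[1],q[2],q[3],q[0]]).as_matrix()
def target(o,bx,by,tipz,zyaw):
    """tool centre at board (bx,by) m, tips z, jaw axis (tool z) at board-yaw zyaw (rad; 0 = +board x)"""
    R=q2R(o["tcp_rot"]); p=np.r_[b2w(bx,by),tipz+.066]
    best=None
    for k in (0,np.pi):
        a=zyaw+BP[2]+k
        z=np.array([np.cos(a),np.sin(a),0]);x=np.array([0,0,-1.]);y=np.cross(z,x)
        rv=Ro.from_matrix(R.T@np.column_stack([x,y,z])).as_rotvec(degrees=True)
        if best is None or np.linalg.norm(rv)<np.linalg.norm(best):best=rv
    d=R.T@(p-o["tcp_pos"])*1e3
    return np.round(d,1),np.round(best,1)
def show(o):
    R=q2R(o["tcp_rot"]);b=w2b(o["tcp_pos"])
    print("t",o["time_s"],"board xy",b.round(4),"tipz",round((o["tcp_pos"]+R[:,0]*.066)[2],4),"jaw yaw",round(np.arctan2(R[1,2],R[0,2])-BP[2],3),"F",o["wrist_force"].round(1),"w",round(o["width"],4))
E
python3 - <<'E'
from cell import *; from h import *
o=observe();show(o);print(q2R(o["tcp_rot"]).round(3))
print(target(o,.042,.145,.25,0.41),target(o,.042,.145,.25,0.),target(o,.0,.145,.25,0))
print(o["joints"])
E
```

```text
t 0.15 board xy [-0.3575 -0.5435] tipz 0.2256 jaw yaw -1.184 F [-1.2  0.4  0.1] w 0.0917
[[-0.001  0.942  0.337]
 [ 0.001  0.337 -0.942]
 [-1.    -0.    -0.001]]
(array([ -23.8,  629.7, -486.9]), array([88.7, -0.1,  0.1])) (array([ -23.8,  629.7, -486.9]), array([-67.8,  -0.1,  -0. ])) (array([ -23.8,  590.8, -502.8]), array([-67.8,  -0.1,  -0. ]))
[ 1.12441614  0.43506459  0.02493584  1.57389145 -0.01161795  1.13403861
 -0.07510277]
```

>>> {"method": "drive_tool", "body": {
  "commands": [40, -3, 49, -40, -8.5, 0, 0, 40, -6, 98, -78, -17, 0, 0, 40, -9, 140, -105, -25, 0, 0, 40, -12, 180, -134, -33, 0, 0, 40, -15, 220, -164, -41, 0, 0, 40, -18, 260, -194, -49, 0, 0, 40, -20, 300, -224, -57, 0, 0, 40, -24, 340, -260, -67.8, 0, 0]
}}

```text
time_s: 0.95
tcp_pos: [0.4295, -0.2523, 0.3144]
tcp_rot: [0.707, 0.027, 0.707, -0.027]
wrist_force: [0.7, -0.0, -0.3]
width: 0.0402
```

Run:
```python
from cell import *; from h import *
o=observe();show(o)
print(target(o,.05,.145,.25,0.))
```

```text
t 0.95 board xy [-0.1533 -0.1985] tipz 0.2484 jaw yaw -0.033 F [ 0.7 -0.  -0.3] w 0.0402
(array([ -1.6, 350.2, 191.6]), array([-1.9,  0. ,  0. ]))
```

>>> {"method": "drive_tool", "body": {
  "commands": [40, 0, 44, 24, 0, 0, 0, 40, 0, 88, 48, 0, 0, 0, 40, 0, 132, 72, 0, 0, 0, 40, 0, 175, 96, 0, 0, 0, 40, 0, 219, 120, 0, 0, 0, 40, 0, 263, 144, 0, 0, 0, 40, 0, 306, 168, 0, 0, 0, 40, 0, 346, 190, 0, 0, 0]
}}

```text
time_s: 1.75
tcp_pos: [0.6473, 0.0772, 0.3139]
tcp_rot: [0.706, 0.029, 0.707, -0.029]
wrist_force: [0.8, 0.0, 0.3]
width: 0.0401
```

Run:
```python
from cell import *; from h import *
o=observe();show(o)
P=camera_params("wrist");np.save("P.npy",P,allow_pickle=True)
cv2.imwrite("pics/c_w.png",read_camera("wrist"))
o=observe();show(o)
```

```text
t 1.75 board xy [0.0502 0.1401] tipz 0.2479 jaw yaw -0.039 F [0.8 0.  0.3] w 0.0401
t 1.8 board xy [0.0516 0.1484] tipz 0.2475 jaw yaw -0.032 F [0.2 4.9 0.8] w 0.0402
```

View pics/c_w.png

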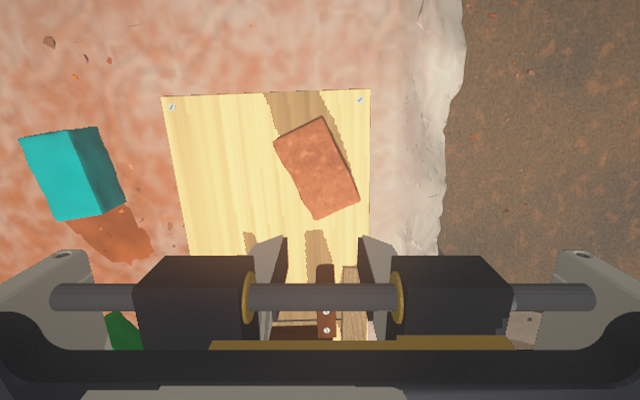

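Run:
```python
from cell import *; from h import *
P=np.load("P.npy",allow_pickle=True).item()
b=np.array([w2b(ray(P,p,.018)) for p in [(370,90),(163,97)]]);print(b)
k=np.array([ray(P,p,.071)[:2] for p in [(321,117),(360,201),(317,218),(275,141)]])
pk,e=fit(k,boxloc(.109,.066));print(w2b(pk),pk[2]-BP[2],e)
im=cv2.imread("pics/c_w.png")[80:250,150:480];cv2.imwrite("pics/c_w2.png",cv2.resize(im,None,fx=2.4,fy=2.4,interpolation=2))
```

```text
[[ 0.11080847  0.23133753]
 [-0.13934591  0.23303502]]
[0.04627657 0.14638491] 0.41197812166627373 0.006410686766032486
```

View pics/c_w2.png

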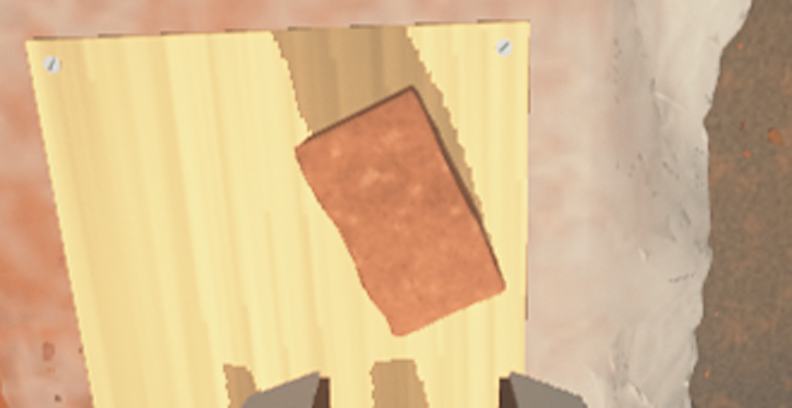

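Run:
```python
from cell import *; from h import *
o=observe();show(o)
print(target(o,.128,.130,.03,0.))
```

```text
t 1.8 board xy [0.0516 0.1484] tipz 0.2475 jaw yaw -0.032 F [0.2 4.9 0.8] w 0.0402
(array([217.4, -17.3,  76.9]), array([-1.8,  0. , -0.3]))
```

>>> {"method": "drive_tool", "body": {
  "commands": [0, 0, -8, 40, -1.8, 0, 0, 0, 20, -14, 77, -1.8, 0, 0, 0, 60, -15, 77, -1.8, 0, 0, 0, 105, -15, 77, -1.8, 0, 0, 0, 150, -15, 77, -1.8, 0, 0, 0, 190, -15, 77, -1.8, 0, 0, 0, 214, -15, 77, -1.8, 0, 0, 0, 216, -15, 77, -1.8, 0, 0]
}}

```text
time_s: 2.6
tcp_pos: [0.7195, 0.053, 0.0937]
tcp_rot: [0.704, 0.017, 0.709, -0.018]
wrist_force: [-0.5, -0.5, 0.4]
width: 0.0003
```

Run:
```python
from cell import *; from h import *
o=observe();show(o)
print(target(o,.052,.130,.03,0.))
```

```text
t 2.6 board xy [0.1233 0.119 ] tipz 0.0277 jaw yaw -0.008 F [-0.5 -0.5  0.4] w 0.0003
(array([ -1.8,  10.4, -71.4]), array([-0.4, -0.4,  0.1]))
```

>>> {"method": "drive_tool", "body": {
  "commands": [0, -1, 10, 0, 0, 0, 0, 0, -1, 10, -8, 0, 0, 0, 0, -1, 10, -16, 0, 0, 0, 0, -1, 10, -24, 0, 0, 0, 0, -1, 10, -31, 0, 0, 0, 0, -1, 10, -38, 0, 0, 0, 0, -1, 10, -45, 0, 0, 0, 0, -1, 10, -45, 0, 0, 0]
}}

```text
time_s: 3.4
tcp_pos: [0.6776, 0.0653, 0.1008]
tcp_rot: [0.708, 0.018, 0.706, -0.018]
wrist_force: [1.7, -1.2, 1.4]
width: 0.0006
```

Run:
```python
from cell import *; from h import *
o=observe();show(o)
im=read_camera("top");cv2.imwrite("pics/d_t.png",cv2.resize(im[140:225,285:405],None,fx=6,fy=6,interpolation=2))
o=observe();show(o)
```

```text
t 3.4 board xy [0.081  0.1295] tipz 0.0348 jaw yaw -0.008 F [ 1.7 -1.2  1.4] w 0.0006
t 3.45 board xy [0.081  0.1298] tipz 0.0345 jaw yaw -0.008 F [ 1.9 -0.5  0.9] w 0.0005
```

View pics/d_t.png

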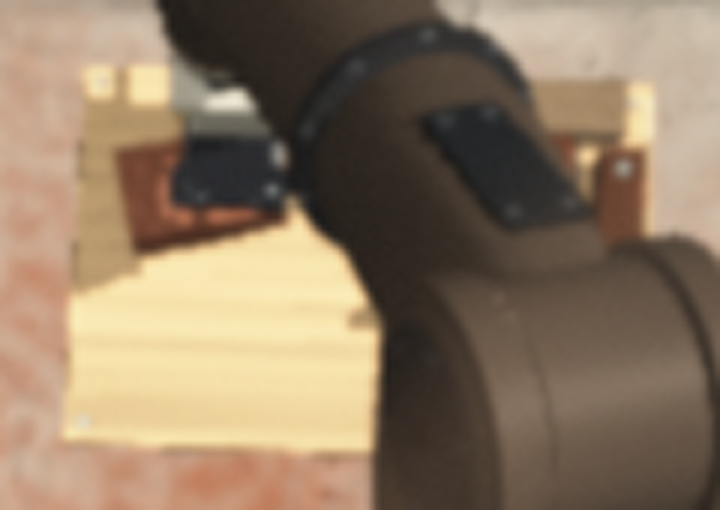

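>>> {"method": "drive_tool", "body": {
  "commands": [0, 2, 0, -5, 0, 0, 0, 0, 3, 0, -10, 0, 0, 0, 0, 3, 0, -15, 0, 0, 0, 0, 3, 0, -20, 0, 0, 0, 0, 3, 0, -25, 0, 0, 0, 0, 3, 0, -29, 0, 0, 0, 0, 3, 0, -29, 0, 0, 0, 0, 3, 0, -29, 0, 0, 0]
}}

```text
time_s: 4.25
tcp_pos: [0.6502, 0.0668, 0.0975]
tcp_rot: [0.708, 0.018, 0.706, -0.018]
wrist_force: [5.4, -3.0, 4.9]
width: 0.0004
```

Run:
```python
from cell import *; from h import *
o=observe();show(o)
P=camera_params("wrist");np.save("P.npy",P,allow_pickle=True)
im=read_camera("wrist");cv2.imwrite("pics/e_w.png",im)
im=read_camera("scene");cv2.imwrite("pics/e_s.png",cv2.resize(im[115:240,245:385],None,fx=5,fy=5,interpolation=2)[:600])
o=observe();show(o)
```

```text
t 4.25 board xy [0.0535 0.1298] tipz 0.0315 jaw yaw -0.009 F [ 5.4 -3.   4.9] w 0.0004
t 4.35 board xy [0.0535 0.1298] tipz 0.0315 jaw yaw -0.009 F [ 5.8 -2.7  4.4] w 0.0005
```

View pics/e_w.png

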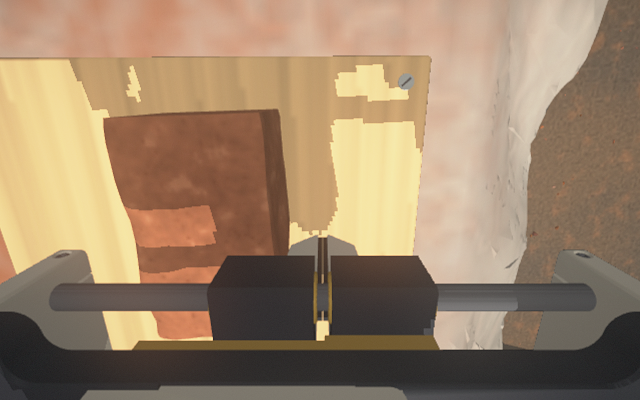

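View pics/e_s.png

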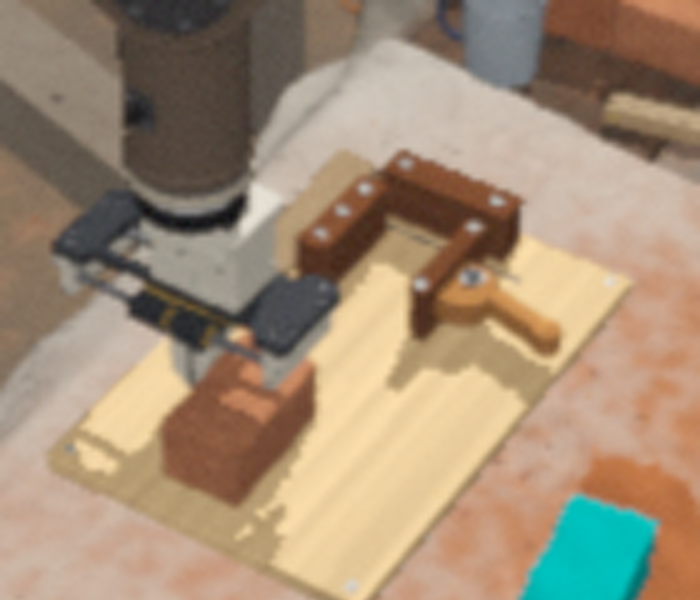

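Run:
```python
from cell import *; from h import *
P=np.load("P.npy",allow_pickle=True).item()
for p in [(104,120),(264,112),(270,250),(136,250),(160,338)]: print(p,w2b(ray(P,p,.071)))
o=observe();print(target(o,.06,.130,.12,0),target(o,0,.26,.12,0))
```

```text
(104, 120) [-0.02904101  0.20587607]
(264, 112) [0.03188501 0.2082764 ]
(270, 250) [0.03061805 0.1503385 ]
(136, 250) [-0.02763377  0.15095206]
(160, 338) [-0.02529818  0.10370789]
(array([-88.5,   0.2,   6.8]), array([-0.5,  0.2,  0. ])) (array([-88.8, 129.7, -54.3]), array([-0.5,  0.2,  0. ]))
```

>>> {"method": "drive_tool", "body": {
  "commands": [24, 0, 0, 8, 0, 0, 0, 24, -40, 0, 12, 0, 0, 0, 24, -70, 20, -5, 0, 0, 0, 24, -75, 65, -30, 0, 0, 0, 24, -60, 110, -52, 0, 0, 0, 24, -25, 115, -52, 0, 0, 0, 24, 0, 115, -52, 0, 0, 0, 24, 0, 115, -52, 0, 0, 0]
}}

```text
time_s: 5.15
tcp_pos: [0.5998, 0.1848, 0.0926]
tcp_rot: [0.704, 0.016, 0.709, -0.018]
wrist_force: [-0.6, -1.2, -0.5]
width: 0.0239
```

Run:
```python
from cell import *; from h import *
o=observe();show(o)
print(target(o,.001,.06,.03,0),target(o,0.001,.0115,.03,0))
P=camera_params("wrist");np.save("P.npy",P,allow_pickle=True)
im=read_camera("wrist");cv2.imwrite("pics/f_w.png",im)
im=read_camera("top");cv2.imwrite("pics/f_t.png",cv2.resize(im[140:225,285:405],None,fx=6,fy=6,interpolation=2))
```

```text
t 5.15 board xy [-0.002   0.2455] tipz 0.0266 jaw yaw -0.006 F [-0.6 -1.2 -0.5] w 0.0239
(array([  -2.9, -185.5,    4.1]), array([-0.3, -0.4,  0.2])) (array([  -2.7, -234. ,    4.4]), array([-0.3, -0.4,  0.2]))
```

View pics/f_w.png

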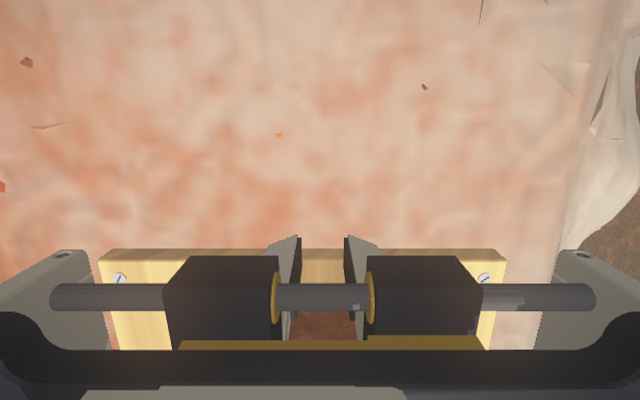

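View pics/f_t.png

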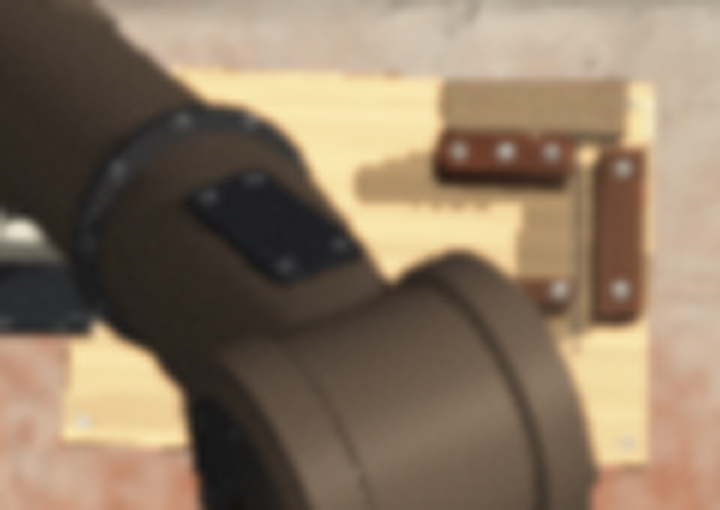

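>>> {"method": "drive_tool", "body": {
  "commands": [24, -2, -15, 2, 0, 0, 0, 24, -2, -27, 3, 0, 0, 0, 24, -2, -38, 3, 0, 0, 0, 24, -2, -50, 3, 0, 0, 0, 24, -2, -62, 3, 0, 0, 0, 24, -2, -75, 3, 0, 0, 0, 24, -2, -88, 3, 0, 0, 0, 24, -2, -100, 3, 0, 0, 0]
}}

```text
time_s: 6.05
tcp_pos: [0.6014, 0.0854, 0.1001]
tcp_rot: [0.708, 0.019, 0.706, -0.017]
wrist_force: [0.5, 8.4, 4.3]
width: 0.0242
```

```bash
cat > look.py <<'E'
import sys
from cell import *; from h import *
n=sys.argv[1]
o=observe();show(o)
im=read_camera("scene");cv2.imwrite(f"pics/{n}_s.png",cv2.resize(im[115:240,245:385],None,fx=5,fy=5,interpolation=2)[:600])
o=observe();show(o)
for a in sys.argv[2:]: print(a,target(o,*eval(a)))
E
python3 look.py g "(.001,.0115,.03,0)"
```

```text
t 6.05 board xy [0.004  0.1463] tipz 0.0341 jaw yaw -0.008 F [0.5 8.4 4.3] w 0.0242
t 6.1 board xy [0.0041 0.1434] tipz 0.0338 jaw yaw -0.01 F [-1.   5.4  6.3] w 0.024
(.001,.0115,.03,0) (array([   3.7, -131.9,   -1.8]), array([-0.6,  0.2, -0. ]))
```

View pics/g_s.png

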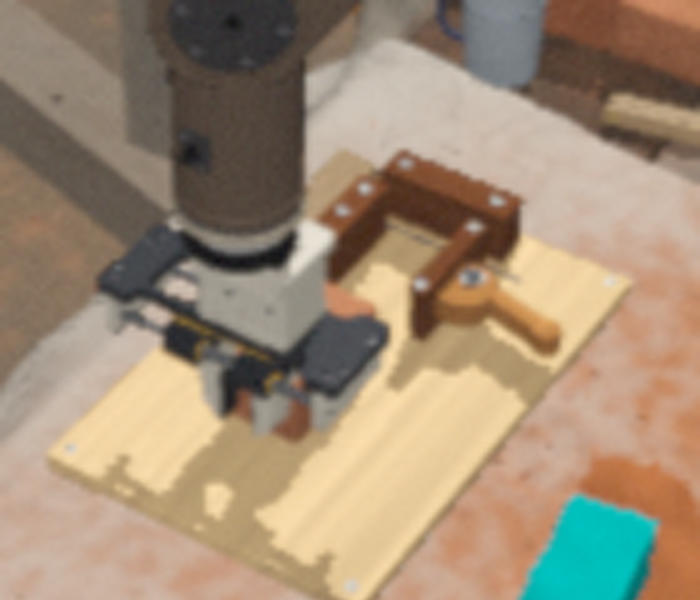

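>>> {"method": "drive_tool", "body": {
  "commands": [24, 0, 8, 0, 0, 0, 0, 24, -30, 12, 0, 0, 0, 0, 24, -75, 12, 0, 0, 0, 0, 24, -120, -15, 0, 0, 0, 0, 24, -165, -50, 0, 0, 0, 0, 24, -200, -85, 0, 0, 0, 0, 24, -200, -90, 0, 0, 0, 0, 24, -200, -90, 0, 0, 0]
}}

```text
validation failed for argument at $.co...
```

Run:
```python
from cell import *; from h import *
o=observe();show(o)
P=camera_params("wrist");np.save("P.npy",P,allow_pickle=True)
im=read_camera("wrist");cv2.imwrite("pics/i_w.png",im)
```

```text
t 6.1 board xy [0.0041 0.1434] tipz 0.0338 jaw yaw -0.01 F [-1.   5.4  6.3] w 0.024
```

View pics/i_w.png

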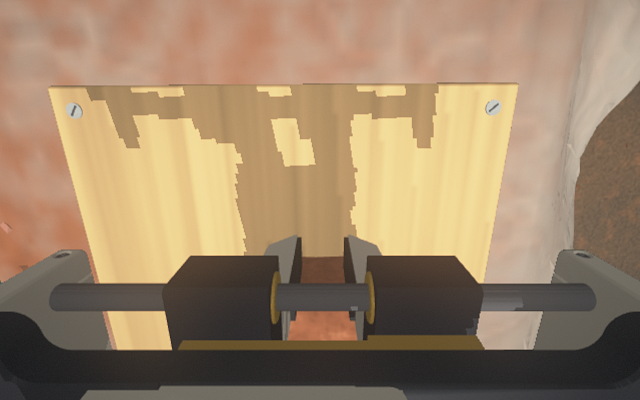

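The call was refused because of a row-length typo, so nothing moved. I'm resending it.

>>> {"method": "drive_tool", "body": {
  "commands": [24, 0, 8, 0, 0, 0, 0, 24, -30, 12, 0, 0, 0, 0, 24, -75, 12, 0, 0, 0, 0, 24, -120, -15, 0, 0, 0, 0, 24, -160, -45, 0, 0, 0, 0, 24, -195, -80, 0, 0, 0, 0, 24, -200, -90, 0, 0, 0, 0, 24, -200, -90, 0, 0, 0, 0]
}}

```text
time_s: 6.95
tcp_pos: [0.5963, -0.007, 0.2995]
tcp_rot: [0.708, 0.019, 0.706, -0.02]
wrist_force: [0.8, 0.7, -0.8]
width: 0.0236
```

Run:
```python
from cell import *; from h import *
o=observe();show(o)
P=camera_params("wrist");np.save("P.npy",P,allow_pickle=True)
im=read_camera("wrist");cv2.imwrite("pics/i2_w.png",im)
```

```text
t 6.95 board xy [0.0028 0.0538] tipz 0.2335 jaw yaw -0.012 F [ 0.8  0.7 -0.8] w 0.0236
```

View pics/i2_w.png

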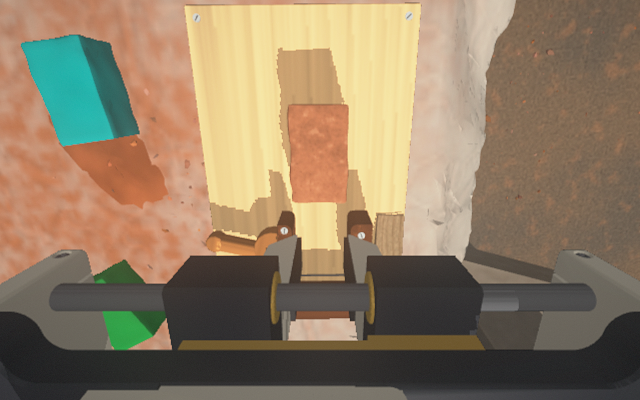

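Run:
```python
from cell import *; from h import *
P=np.load("P.npy",allow_pickle=True).item()
k=np.array([ray(P,p,.071)[:2] for p in [(348,105),(347,202),(291,199),(289,105)]])
for q in k: print(w2b(q))
pk,e=fit(k,boxloc(.109,.066));print(w2b(pk),pk[2]-BP[2],e)
for p in [(294,213),(348,212),(371,212),(277,213)]: print("cheek",p,w2b(ray(P,p,.066)))
for p in [(186,4),(419,4)]: print("board",p,w2b(ray(P,p,.018)))
im=cv2.imread("pics/i2_w.png")[90:270,190:420];cv2.imwrite("pics/i2_c.png",cv2.resize(im,None,fx=3.3,fy=3.3,interpolation=2))
```

```text
[0.02990803 0.13063901]
[0.030297   0.02742878]
[-0.0317945   0.03170273]
[-0.02953294  0.13132301]
[-0.0002806   0.08027338] -0.017633066938797078 0.005228705578872214
cheek (294, 213) [-0.02963477  0.01321314]
cheek (348, 212) [0.0320232  0.01366582]
cheek (371, 212) [0.05828228 0.01333964]
cheek (277, 213) [-0.04903888  0.01345436]
board (186, 4) [-0.14027735  0.2349004 ]
board (419, 4) [0.10879853 0.23220986]
```

View pics/i2_c.png

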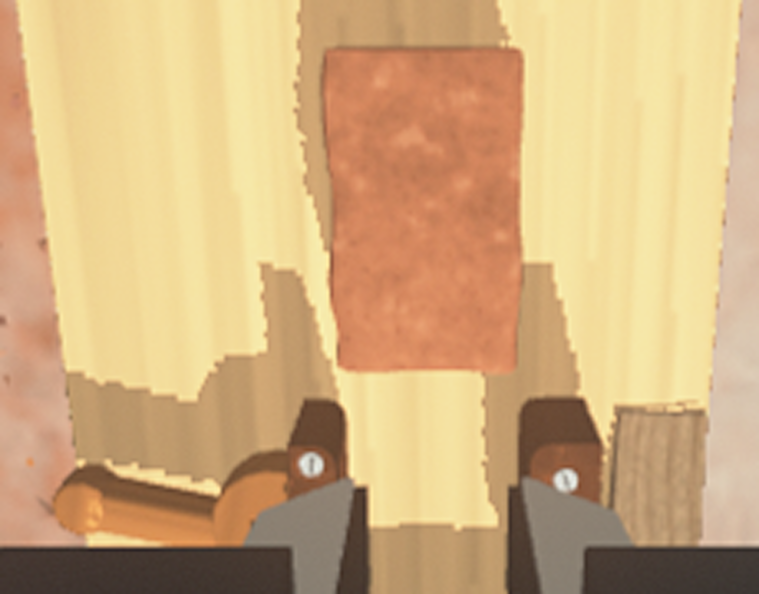

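Run:
```python
from cell import *; from h import *
o=observe();show(o)
print(target(o,.0005,.158,.032,0),target(o,.0005,.0115,.032,0))
```

```text
t 7.0 board xy [0.0021 0.0557] tipz 0.2321 jaw yaw -0.009 F [ 0.3  1.6 -0.3] w 0.0238
(array([200.1, 102.3,  -2.5]), array([-0.5, -0. ,  0. ])) (array([200.1, -44.2,  -1.2]), array([-0.5, -0. ,  0. ]))
```

>>> {"method": "drive_tool", "body": {
  "commands": [24, 0, 45, -1, -0.5, 0, 0, 24, 15, 85, -2, -0.5, 0, 0, 24, 60, 102, -2, -0.5, 0, 0, 24, 110, 102, -2, -0.5, 0, 0, 24, 155, 102, -2, -0.5, 0, 0, 24, 190, 102, -2, -0.5, 0, 0, 24, 200, 102, -2, -0.5, 0, 0, 24, 200, 102, -2, -0.5, 0, 0]
}}

```text
time_s: 7.8
tcp_pos: [0.5972, 0.0986, 0.0962]
tcp_rot: [0.705, 0.014, 0.709, -0.014]
wrist_force: [0.6, 0.9, -1.1]
width: 0.0239
```

>>> {"method": "drive_tool", "body": {
  "commands": [24, 0, -9, 0, 0, 0, 0, 24, 0, -18, 0, 0, 0, 0, 24, 0, -27, 0, 0, 0, 0, 24, 0, -36, 0, 0, 0, 0, 24, 0, -45, 0, 0, 0, 0, 24, 0, -54, 0, 0, 0, 0, 24, 0, -62, 0, 0, 0, 0, 24, 0, -70, 0, 0, 0, 0]
}}

```text
time_s: 8.6
tcp_pos: [0.5971, 0.0278, 0.1002]
tcp_rot: [0.708, 0.016, 0.706, -0.014]
wrist_force: [0.4, 6.8, 1.2]
width: 0.024
```

```bash
python3 look.py j "(.0005,.0115,.032,0)"
```

```text
t 8.6 board xy [0.0022 0.0885] tipz 0.0342 jaw yaw 0.001 F [0.4 6.8 1.2] w 0.024
t 8.65 board xy [0.0023 0.0866] tipz 0.0341 jaw yaw -0.0 F [-1.   4.9  4. ] w 0.0238
(.0005,.0115,.032,0) (array([  2.1, -75.1,  -1.8]), array([-0. ,  0.2, -0.1]))
```

View pics/j_s.png

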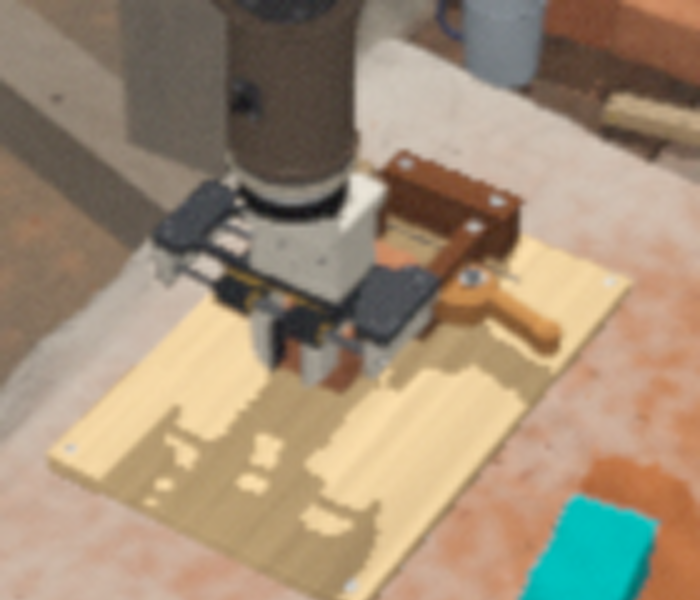

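>>> {"method": "drive_tool", "body": {
  "commands": [24, 1, -7, 0, 0, 0, 0, 24, 2, -14, 0, 0, 0, 0, 24, 2, -22, 0, 0, 0, 0, 24, 2, -30, 0, 0, 0, 0, 24, 2, -38, 0, 0, 0, 0, 24, 2, -46, 0, 0, 0, 0, 24, 2, -53, 0, 0, 0, 0, 24, 2, -58, 0, 0, 0, 0]
}}

```text
time_s: 9.45
tcp_pos: [0.5954, -0.0286, 0.0988]
tcp_rot: [0.709, 0.016, 0.705, -0.013]
wrist_force: [1.1, 10.9, 7.8]
width: 0.0241
```

>>> {"method": "drive_tool", "body": {
  "commands": [24, 0, -3, 0, 0, 0, 0, 24, 0, -6, 0, 0, 0, 0, 24, 0, -9, 0, 0, 0, 0, 24, 0, -12, 0, 0, 0, 0]
}}

```text
time_s: 9.85
tcp_pos: [0.5949, -0.04, 0.0987]
tcp_rot: [0.709, 0.015, 0.705, -0.013]
wrist_force: [0.5, 10.8, 8.1]
width: 0.0243
```

```bash
python3 look.py k "(.0005,.0115,.032,0)"
```

```text
t 9.85 board xy [0.0029 0.0207] tipz 0.0327 jaw yaw 0.003 F [ 0.5 10.8  8.1] w 0.0243
t 9.9 board xy [0.0029 0.02  ] tipz 0.0327 jaw yaw 0.002 F [ 0.4 10.5  7.8] w 0.0241
(.0005,.0115,.032,0) (array([ 0.7, -8.5, -2.4]), array([ 0.1,  0.3, -0.2]))
```

View pics/k_s.png

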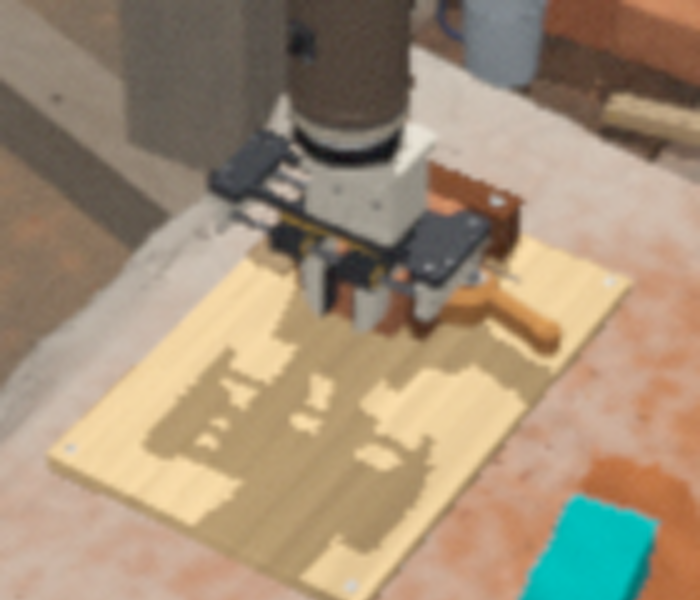

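>>> {"method": "drive_tool", "body": {
  "commands": [24, 0, -2, 0, 0, 0, 0, 24, 0, -4, 0, 0, 0, 0, 24, 0, -6, 0, 0, 0, 0, 24, 0, -7, 0, 0, 0, 0]
}}

```text
time_s: 10.3
tcp_pos: [0.5946, -0.0472, 0.0987]
tcp_rot: [0.709, 0.015, 0.705, -0.013]
wrist_force: [0.4, 11.0, 8.3]
width: 0.0243
```

>>> {"method": "drive_tool", "body": {
  "commands": [24, 0, -1, 0, 0, 0, 0, 24, 0, -2, 0, 0, 0, 0, 24, 0, -3, 0, 0, 0, 0]
}}

```text
time_s: 10.6
tcp_pos: [0.5945, -0.0477, 0.0987]
tcp_rot: [0.709, 0.016, 0.705, -0.012]
wrist_force: [1.4, 19.1, 6.5]
width: 0.0241
```

```bash
python3 -c "
from cell import *; from h import *
show(observe())"
```

```text
t 10.6 board xy [0.0028 0.013 ] tipz 0.0327 jaw yaw 0.004 F [ 1.4 19.1  6.5] w 0.0241
```

>>> {"method": "drive_tool", "body": {
  "commands": [24, 0, -1, 0, 0, 0, 0, 24, 0, -2, 0, 0, 0, 0, 24, 0, -2, 0, 0, 0, 0]
}}

```text
time_s: 10.9
tcp_pos: [0.5946, -0.0478, 0.0988]
tcp_rot: [0.709, 0.016, 0.705, -0.01]
wrist_force: [1.2, 22.3, 7.7]
width: 0.0238
```

>>> {"method": "drive_tool", "body": {
  "commands": [24, 0, 4, 0, 0, 0, 0, 24, 0, 12, 0, 0, 0, 0, 24, -40, 20, 0, 0, 0, 0, 24, -85, 20, 0, 0, 0, 0, 24, -130, -5, 0, 0, 0, 0, 24, -170, -40, 0, 0, 0, 0, 24, -180, -70, 0, 0, 0, 0, 24, -180, -75, 0, 0, 0, 0]
}}

```text
time_s: 11.7
tcp_pos: [0.5896, -0.1363, 0.2792]
tcp_rot: [0.708, 0.016, 0.706, -0.019]
wrist_force: [-0.0, 0.3, -0.1]
width: 0.0238
```

Run:
```python
from cell import *; from h import *
o=observe();show(o)
P=camera_params("wrist");np.save("P.npy",P,allow_pickle=True)
im=read_camera("wrist");cv2.imwrite("pics/l_w.png",im)
im=read_camera("scene");cv2.imwrite("pics/l_s.png",cv2.resize(im[115:240,245:385],None,fx=5,fy=5,interpolation=2)[:600])
```

```text
t 11.7 board xy [ 0.0017 -0.0758] tipz 0.2132 jaw yaw -0.007 F [-0.   0.3 -0.1] w 0.0238
```

View pics/l_w.png

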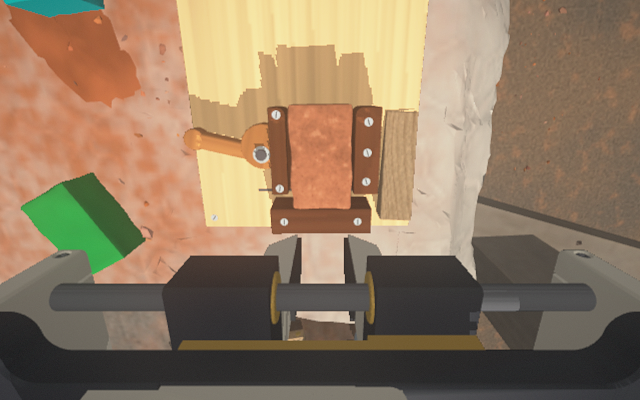

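View pics/l_s.png

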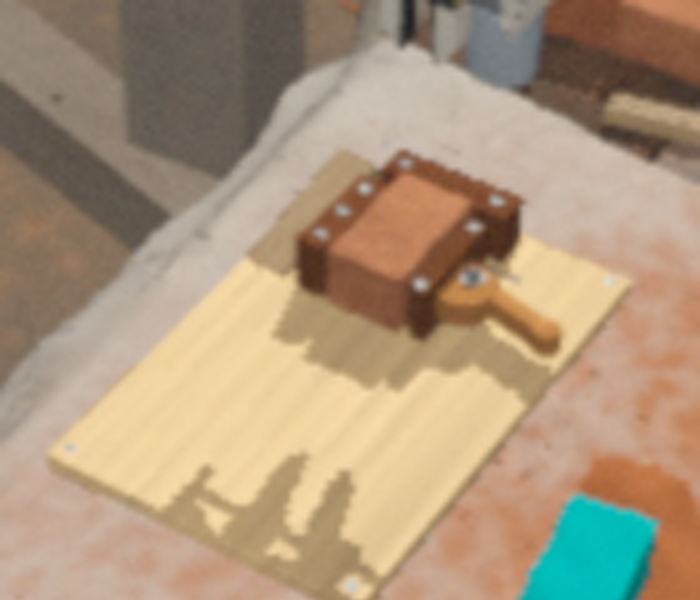

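```bash
cat >> h.py <<'E'
def lev(th,r=.070,off=.021):
    u=np.array([-np.cos(th),np.sin(th)]);n=np.array([np.sin(th),np.cos(th)])
    return np.array([-.062,-.048])+r*u-off*n
E
python3 - <<'E'
from cell import *; from h import *
P=np.load("P.npy",allow_pickle=True).item()
b=w2b(ray(P,(261,155),.055));l=w2b(ray(P,(193,138),.050))
print("bolt",b,"end",l,"th",np.arctan2(l[1]-b[1],-(l[0]-b[0])),np.linalg.norm(l-b))
for p in [(288,105),(350,104),(350,209),(290,206)]: print("brick",w2b(ray(P,p,.071)))
print("stop front edge",w2b(ray(P,(320,197),.062)), "mouth",w2b(ray(P,(368,108),.066)))
o=observe();show(o);print(o["joints"].round(2))
th=.2; c=lev(th,off=.032);print(c,target(o,*c,.026,-th),target(o,*c,.1,-th))
E
```

```text
bolt [-0.06139016 -0.04882379] end [-0.13185383 -0.03138268] th 0.24264244400742802 0.07259008987533588
brick [-0.02950324  0.00122111]
brick [0.02895121 0.00171633]
brick [ 0.03121449 -0.10371619]
brick [-0.03162943 -0.09984436]
stop front edge [-0.00021703 -0.09312772] mouth [ 0.04681305 -0.00218022]
t 11.8 board xy [ 0.0008 -0.0716] tipz 0.2105 jaw yaw -0.003 F [-1.2 -0.  -0.2] w 0.024
[ 0.48  0.47 -0.51  1.62  0.25  1.12 -0.13]
[-0.13696208 -0.06545528] (array([ 184.5,    6. , -137.8]), array([11.3,  0. ,  0.1])) (array([ 110.5,    5.9, -137.8]), array([11.3,  0. ,  0.1]))
```

>>> {"method": "drive_tool", "body": {
  "commands": [0, 0, 2, -45, 5, 0, 0, 0, 10, 4, -90, 11, 0, 0, 0, 40, 4, -130, 13, 0, 0, 0, 80, 4, -138, 13, 0, 0, 0, 120, 4, -138, 13, 0, 0, 0, 160, 4, -138, 13, 0, 0, 0, 182, 4, -138, 13, 0, 0, 0, 182, 4, -138, 13, 0, 0]
}}

```text
time_s: 12.6
tcp_pos: [0.4493, -0.1182, 0.0914]
tcp_rot: [0.698, 0.094, 0.703, -0.094]
wrist_force: [-0.4, 0.1, 1.2]
width: 0.0007
```

```bash
cat > rows.py <<'E'
import sys
from cell import *; from h import *
o=observe();show(o);z=float(sys.argv[1]);off=float(sys.argv[2])
for t in map(float,sys.argv[3:]):
    d,r=target(o,*lev(t,off=off),z,-t);print(t,list(d),list(r))
E
python3 rows.py .027 .021 .25 .35 .45 .55 .65 .75 .85 .95
```

```text
t 12.6 board xy [-0.1393 -0.0637] tipz 0.0254 jaw yaw -0.224 F [-0.4  0.1  1.2] w 0.0007
0.25 [np.float64(-1.6), np.float64(13.3), np.float64(1.3)] [np.float64(1.5), np.float64(-0.4), np.float64(-0.0)]
0.35 [np.float64(-1.6), np.float64(20.4), np.float64(-0.2)] [np.float64(7.2), np.float64(-0.4), np.float64(0.0)]
0.45 [np.float64(-1.6), np.float64(27.7), np.float64(-1.1)] [np.float64(13.0), np.float64(-0.4), np.float64(0.0)]
0.55 [np.float64(-1.6), np.float64(35.0), np.float64(-1.2)] [np.float64(18.7), np.float64(-0.4), np.float64(0.1)]
0.65 [np.float64(-1.6), np.float64(42.3), np.float64(-0.6)] [np.float64(24.4), np.float64(-0.4), np.float64(0.1)]
0.75 [np.float64(-1.6), np.float64(49.5), np.float64(0.8)] [np.float64(30.2), np.float64(-0.4), np.float64(0.1)]
0.85 [np.float64(-1.6), np.float64(56.5), np.float64(2.8)] [np.float64(35.9), np.float64(-0.4), np.float64(0.1)]
0.95 [np.float64(-1.6), np.float64(63.2), np.float64(5.6)] [np.float64(41.6), np.float64(-0.4), np.float64(0.1)]
```

>>> {"method": "drive_tool", "body": {
  "commands": [0, -1.5, 13.3, 1.3, 1.5, 0, 0, 0, -1.5, 20.4, 0, 7.2, 0, 0, 0, -1.5, 27.7, -1, 13, 0, 0, 0, -1.5, 35, -1, 18.7, 0, 0, 0, -1.5, 42.3, -0.5, 24.4, 0, 0, 0, -1.5, 49.5, 1, 30.2, 0, 0, 0, -1.5, 56.5, 3, 35.9, 0, 0, 0, -1.5, 63, 5.5, 41.6, 0, 0]
}}

```text
time_s: 13.4
tcp_pos: [0.4736, -0.0597, 0.0969]
tcp_rot: [0.621, 0.338, 0.621, -0.338]
wrist_force: [-1.3, -3.0, -0.1]
width: 0.0003
```

```bash
python3 look.py m; python3 rows.py .027 .021 .95 1.05 1.15 1.22 1.29 1.36 1.43 1.5 1.57
```

```text
t 13.4 board xy [-0.1175 -0.0042] tipz 0.0309 jaw yaw -0.955 F [-1.3 -3.  -0.1] w 0.0003
t 13.45 board xy [-0.1167 -0.0032] tipz 0.031 jaw yaw -0.96 F [-0.1 -1.1  0. ] w 0.0005
t 13.45 board xy [-0.1167 -0.0032] tipz 0.031 jaw yaw -0.96 F [-0.1 -1.1  0. ] w 0.0005
0.95 [np.float64(4.0), np.float64(-2.6), np.float64(-1.7)] [np.float64(-0.6), np.float64(-0.0), np.float64(-0.1)]
1.05 [np.float64(4.0), np.float64(4.5), np.float64(-3.6)] [np.float64(5.2), np.float64(-0.0), np.float64(-0.1)]
1.15 [np.float64(4.0), np.float64(11.7), np.float64(-4.7)] [np.float64(10.9), np.float64(-0.0), np.float64(-0.1)]
1.22 [np.float64(4.0), np.float64(16.8), np.float64(-5.0)] [np.float64(14.9), np.float64(-0.0), np.float64(-0.1)]
1.29 [np.float64(4.0), np.float64(21.9), np.float64(-5.0)] [np.float64(18.9), np.float64(-0.0), np.float64(-0.1)]
1.36 [np.float64(4.0), np.float64(27.0), np.float64(-4.6)] [np.float64(22.9), np.float64(-0.0), np.float64(-0.1)]
1.43 [np.float64(4.0), np.float64(32.1), np.float64(-3.9)] [np.float64(26.9), np.float64(-0.0), np.float64(-0.1)]
1.5 [np.float64(4.0), np.float64(37.1), np.float64(-2.8)] [np.float64(30.9), np.float64(-0.0), np.float64(-0.1)]
1.57 [np.float64(4.0), np.float64(42.0), np.float64(-1.4)] [np.float64(34.9), np.float64(-0.0), np.float64(-0.0)]
```

View pics/m_s.png

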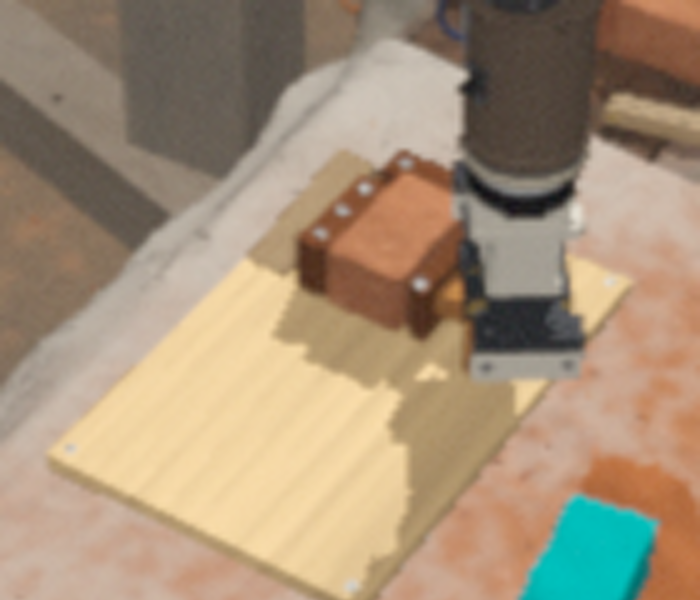

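>>> {"method": "drive_tool", "body": {
  "commands": [0, 3, 4.5, -3.5, 5.2, 0, 0, 0, 4, 11.7, -4.7, 10.9, 0, 0, 0, 4, 16.8, -5, 14.9, 0, 0, 0, 4, 21.9, -5, 18.9, 0, 0, 0, 4, 27, -4.6, 22.9, 0, 0, 0, 4, 32, -4, 26.9, 0, 0, 0, 4, 37, -3, 30.9, 0, 0, 0, 4, 39, -2.5, 32.5, 0, 0]
}}

```text
time_s: 14.25
tcp_pos: [0.5041, -0.0363, 0.0923]
tcp_rot: [0.502, 0.497, 0.503, -0.498]
wrist_force: [-5.8, 2.0, 4.1]
width: 0.0005
```

```bash
python3 look.py n; python3 rows.py .027 .021 1.5 1.57 1.6
```

```text
t 14.25 board xy [-0.088   0.0205] tipz 0.0263 jaw yaw -1.518 F [-5.8  2.   4.1] w 0.0005
t 14.3 board xy [-0.0878  0.0206] tipz 0.0263 jaw yaw -1.519 F [-4.2  1.3  3.5] w 0.0005
t 14.3 board xy [-0.0878  0.0206] tipz 0.0263 jaw yaw -1.519 F [-4.2  1.3  3.5] w 0.0005
1.5 [np.float64(-0.7), np.float64(-0.1), np.float64(0.3)] [np.float64(-1.1), np.float64(-0.1), np.float64(0.1)]
1.57 [np.float64(-0.7), np.float64(4.8), np.float64(-1.1)] [np.float64(2.9), np.float64(-0.1), np.float64(0.1)]
1.6 [np.float64(-0.7), np.float64(6.9), np.float64(-1.6)] [np.float64(4.7), np.float64(-0.1), np.float64(0.1)]
```

View pics/n_s.png

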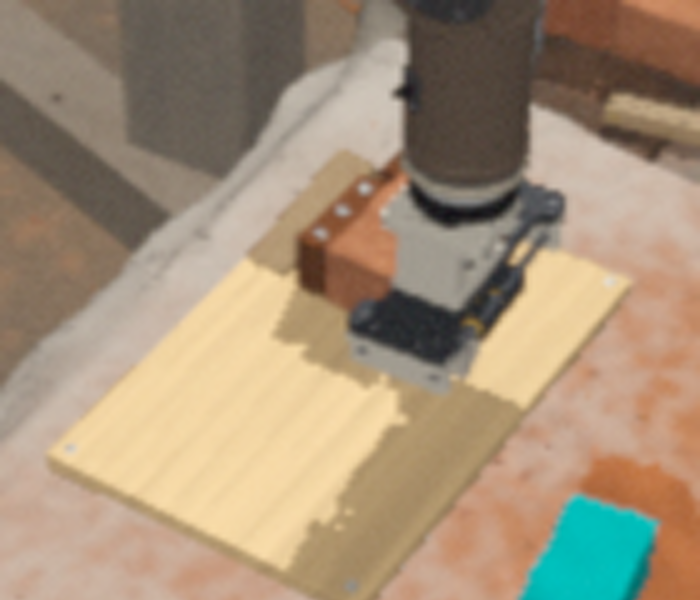

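>>> {"method": "drive_tool", "body": {
  "commands": [0, 0, 2, 0, 1.5, 0, 0, 0, 0, 4, -0.5, 3, 0, 0, 0, 0, 6, -1, 3, 0, 0, 0, 0, 8, -1, 3, 0, 0, 0, 0, 8, -1, 3, 0, 0]
}}

```text
time_s: 14.8
tcp_pos: [0.5088, -0.0351, 0.0916]
tcp_rot: [-0.487, -0.508, -0.492, 0.512]
wrist_force: [-15.5, 2.5, 10.2]
width: 0.0001
```

```bash
python3 -c "
from cell import *; from h import *
show(observe())"
```

```text
t 14.8 board xy [-0.0834  0.0219] tipz 0.0257 jaw yaw -1.568 F [-15.5   2.5  10.2] w 0.0001
```

>>> {"method": "drive_tool", "body": {
  "commands": [0, 0, 1.5, 0, 0, 0, 0, 0, 0, 3, 0, 0, 0, 0, 0, 0, 4, 0, 0, 0, 0, 0, 0, 4, 0, 0, 0, 0]
}}

```text
time_s: 15.2
tcp_pos: [0.5096, -0.035, 0.0912]
tcp_rot: [-0.486, -0.506, -0.494, 0.513]
wrist_force: [-24.1, 3.8, 21.0]
width: 0.0005
```

```bash
python3 -c "
from cell import *; from h import *
show(observe())"
```

```text
t 15.2 board xy [-0.0826  0.022 ] tipz 0.0252 jaw yaw -1.567 F [-24.1   3.8  21. ] w 0.0005
```

>>> {"method": "drive_tool", "body": {
  "commands": [0, 0, -6, 0, 0, 0, 0, 0, 0, -18, 0, 0, 0, 0, 0, -40, -30, 0, 0, 0, 0, 0, -85, -30, 0, 0, 0, 0, 0, -130, -25, 0, 0, 0, 0, 0, -175, -25, 0, 0, 0, 0, 0, -200, -25, 0, 0, 0, 0, 0, -200, -25, 0, 0, 0, 0]
}}

```text
time_s: 16.0
tcp_pos: [0.494, -0.0351, 0.2963]
tcp_rot: [0.491, 0.513, 0.487, -0.508]
wrist_force: [0.4, 0.9, -0.8]
width: 0.0003
```

Run:
```python
from cell import *; from h import *
o=observe();show(o)
P=camera_params("wrist");np.save("P.npy",P,allow_pickle=True)
im=read_camera("wrist");cv2.imwrite("pics/o_w.png",im)
im=read_camera("scene");cv2.imwrite("pics/o_s.png",cv2.resize(im[115:240,245:385],None,fx=5,fy=5,interpolation=2)[:600])
o=observe();print(target(o,-.06,-.07,.22,0))
```

```text
t 16.0 board xy [-0.0982  0.0213] tipz 0.2303 jaw yaw -1.57 F [ 0.4  0.9 -0.8] w 0.0003
(array([ 6.5, 39.9, 91.2]), array([-90. ,   0.1,  -0.1]))
```

View pics/o_w.png

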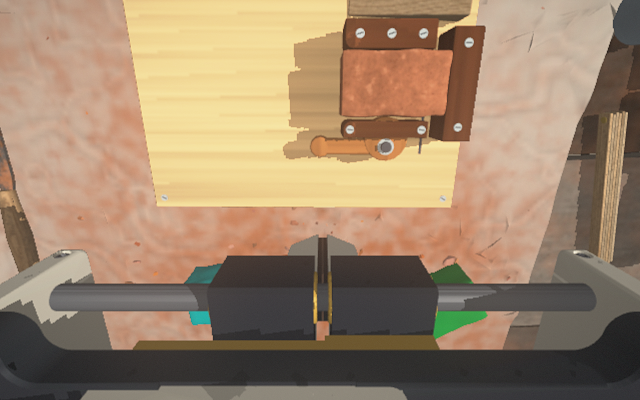

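View pics/o_s.png

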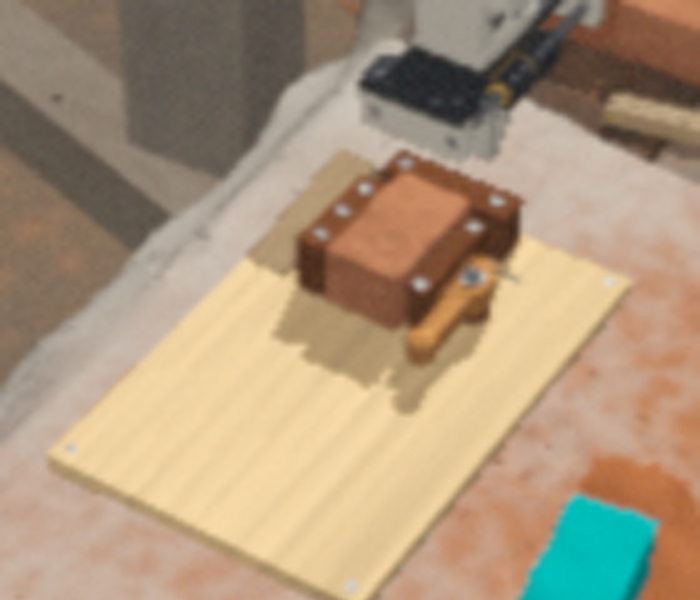

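Run:
```python
from cell import *; from h import *
P=np.load("P.npy",allow_pickle=True).item()
b=w2b(ray(P,(386,147),.055));l=w2b(ray(P,(318,146),.050))
print("bolt",b,"end",l,"th",np.arctan2(l[1]-b[1],-(l[0]-b[0])))
for p in [(342,52),(341,114),(452,52),(449,114)]: print("brick",w2b(ray(P,p,.071)))
print("far cheek inner top edge",w2b(ray(P,(395,49),.066)),"stop edge",w2b(ray(P,(451,50),.062)))
im=cv2.imread("pics/o_w.png")[0:180,270:500];cv2.imwrite("pics/o_c.png",cv2.resize(im,None,fx=3.3,fy=3.3,interpolation=2))
```

```text
bolt [-0.06215677 -0.04899159] end [-0.06182519  0.02539145] th 1.5752540415862828
brick [0.03014135 0.00195947]
brick [-0.02686711  0.00180791]
brick [ 0.03024953 -0.10285994]
brick [-0.02674963 -0.10710192]
far cheek inner top edge [ 0.03355606 -0.04944033] stop edge [ 0.03333378 -0.10513545]
```

View pics/o_c.png

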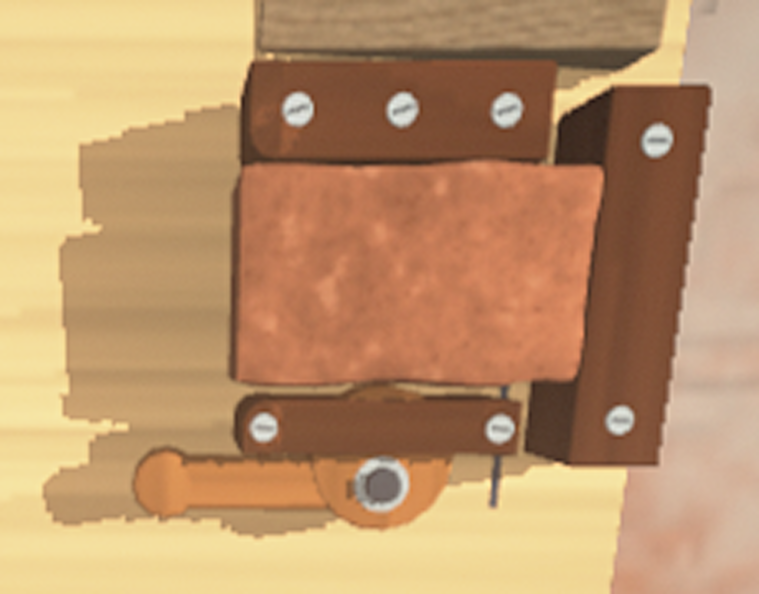

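The lever reads 1.57 rad, which is shut. The brick lies against the far cheek with its end on the stop and its rear end about 2 mm out of the mouth. The wedge hasn't moved and the gripper is clear, so I'm handing in.

```bash
python3 -c "
from cell import *; from h import *
show(observe());print(close_job())"
```

```text
t 16.1 board xy [-0.0999  0.0212] tipz 0.2265 jaw yaw -1.57 F [-0.4 -0.2 -0.1] w 0.0003
the job is handed in; nothing more can be done
None
```

The brick is against the length stop and clamped to the far cheek, and I handed the job in at 16.1 s. No verdict is reported.

**What I did:**
- Straightened the brick with a sideways push of the closed fingers.
- Pushed it with two fingers on its rear end through the throat until it stalled on the stop. The pushing force rose from 11 N to 22 N with no further movement.
- Pushed the cam lever round until it stalled. The wrist force then read about 24 N sideways and 21 N upward.

**Last checks from the wrist camera:**
- **Lever:** at about 1.575 rad, so fully shut.
- **Brick:** its rear end is 2 mm outside the mouth and its front end is at the stop. It lies along the far cheek with the cam against its near side.
- **Surroundings:** the wedge lies in place and the gripper is about 20 cm clear, touching nothing. I did not re-check the rasp, brush, rule or mug after the last move, but the arm never worked near them.

**Disagreements:**
- My hand-picked front corners of the brick differ by about 4 mm (-103 and -107 mm, against the stop at -105 mm). I put this down to the rough edges and pixel picking.
- One move call was refused because I mistyped a row; nothing moved, and I sent it again corrected.

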